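# Sweep loose heat sinks into the catch tray

### The job

Clear the electronics bench: sweep the three loose square heat sinks across the mat with the fingers, through the open side and fully into the three-walled catch tray, and leave them lying flat there. Only push them along the mat, never pick up or tip one, and do not disturb the copper coil, the capacitor or anything else on the bench.

Things in the scene. Friction and masses are not known exactly. Their poses are not given: they have to be found in the camera images.
- sink_a: loose square finned heat sink of bare aluminium, 32 x 32 x 16 mm, about 30 g, lying on the blue mat with its fins up; origin at the centre of its underside, z up, fins run along its own y. This one starts on the robot's side of the coil (smaller x).
- sink_b: loose square finned heat sink of bare aluminium, 32 x 32 x 16 mm, about 30 g, lying on the blue mat with its fins up; origin at the centre of its underside, z up, fins run along its own y. This one starts between the coil and the tray.
- sink_c: loose square finned heat sink of bare aluminium, 32 x 32 x 16 mm, about 30 g, lying on the blue mat with its fins up; origin at the centre of its underside, z up, fins run along its own y. This one starts on the far side of the coil (larger x).
- tray: catch tray screwed to the mat, beyond the sinks in +y: three steel walls 22 mm high, 5 mm thick, no floor (just the mat, no step at the mouth), one open side. Origin on the mat at the centre of the inner area, z up. Inner area: own x -90 to 90 mm, own y -55 mm (the open side) to +55 mm (back wall). A 22 mm wide, 3 mm thick flange lies outside behind the back wall
- coil: flat copper ring coil, 40 mm outer diameter, 18 mm hole, 14 mm high, loose, lying among the heat sinks; origin at the centre of its underside. Must stay where it is
- capacitor: dark upright round capacitor, 22 mm diameter, 34 mm high, loose, standing near the coil on the side away from the tray; origin at the centre of its underside. Must stay where it is
- jar: amber glass jar with black cap, 50 mm diameter, 50 mm high, loose, beyond the tray; origin at the centre of its underside. Must stay
- screwdriver: screwdriver with red handle, 170 mm long, lying loose near the robot on its right, along its own x; origin midway, on its underside. Must stay
- spool: bare aluminium wire spool, 54 mm diameter, 46 mm high, standing loose on the right; origin at the centre of its underside. Must stay
- board: loose dark green circuit board, 60 mm along its own x, 100 mm along its own y, about 11 mm high with its components, on the far side; origin at the centre of its underside. Must stay
- tweezers: steel tweezers, 140 mm long along their own x, about 15 mm wide, 6 mm high, lying loose on the far side; origin about midway, on the underside. Must stay

How it is judged:
By the outcome, as a careful person would: the job done as asked, in the order asked, and still so for the second after the job is handed in, with the robot touching nothing.
It also fails if it takes over 72 s, if anything falls off the work surface, if the arm or the gripper's body presses on something with over 40 N, if the wrist force passes 120 N, or if a joint passes its speed limit or range.

### The arm

A 7-joint arm with a two-finger parallel gripper is mounted at the origin on the work surface. World frame = base frame: x ahead of the robot, y to its left, z up, the work surface at z = 0. Lengths are in m, angles in rad, forces in N, time in s.
With the tool pointing down it reaches from about 0.425 to 0.875 m from the base axis. Payload 4.7 kg.
Tool frame: the origin (TCP) lies at the centre of the arm's flange, where the gripper is bolted on; the fingertips stand 182 mm ahead of it and the grasp point (between the pads) lies ahead of it (ctrl.hold_point_z is the z of the grasp point in the tool frame, in m); z points along the fingers, y is the direction in which the jaws open and shut (so a half turn about z gives the same grasp; the last joint's range is limited). The gripper opens to 87 mm and grips with 3 to 60 N. Pads are 19 mm wide; open, the fingers measure 117 mm over their backs; the gripper's body (75 mm by 190 mm) begins 51 mm behind the grasp point.
Start: joints at [1.128, 0.321, -0.07, 1.45, 0.023, 1.371, -0.057], TCP at [0.287, -0.583, 0.405] pointing down, gripper open.
Joint ranges: [-2.86, 2.86], [-0.3, 2.09], [-1.38, 1.24], [0.06, 2.45], [-1.56, 4.7], [0.09, 2.05], [-2.69, 2.69]. Speed limits (rad/s): [2.57, 2.57, 3.14, 3.14, 3.14, 3.14, 3.14].

### API

Orientations are given as a rotation vector (axis times angle).
In Python, from bench import get_state, imaging, workorder, ctrl gives the robot as it stands.
- The arm moves only by the tool step_arm, never from a script. Its argument "increments" is a list of rows, each an object of numbers: "claw": the opening, from 0 (shut) to 1 (fully open); "tx", "ty", "tz": the shift along the tool's x, y, z in m; "spin": the turn about the tool's z in degrees. A call has 1 to 8 rows; each row is the pose to reach, as a shift and turn from the pose commanded when the call began, along the tool's axes at that moment; what a row does not reach only later rows make up. A row lasts 1/12 s, in which the tool goes at most 41.7 mm and 7.16 degrees, less where a joint would pass 70% of its speed; a pose out of reach is approached as far as the arm can. A call with a gripper value outside its range is refused whole. The fingers move at their own pace and stop on an object; "force" is the grip in N (left out, the last holds). Time passes only in rows, so rows that repeat a pose let the fingers close. It gives the time, the measured TCP pose, the force and the opening at its end, in the units of the state.
- get_state(): the state, without advancing time (a new reading comes with each control period).
- imaging.get_image(name): name is "scene" or "top" or "wrist"; returns the picture (400x640x3 uint8, blue, green, red); there is no depth.
- imaging.camera_params(name): a dict with "intrinsics" (3x3 intrinsics, pixels), "distortion" ([k1, k2, p1, p2, k3] as OpenCV has them; the pictures are not rectified), "camera_from_world" (4x4, takes a point from world to camera coordinates). Camera axes: x right, y down, z forward; pixel columns grow to the right and rows downward; lengths in m; the calibration is good to about 2 mm. A picture is of the moment at which its call begins: read the wrist's pose just before it. camera_params takes no time and is no camera call; for the wrist camera it gives the pose at the moment of the call.
- workorder.close_job(): hands the job in, once; it reports no verdict.
The state is a dict: "time": time; "joint_positions": joint angles; "qd": joint speeds; "joint_torque": joint torques, N m; "position": TCP position; "tool_rot": TCP orientation; "ft_force": force on the tool from outside, world axes, zero at the start; "torque": the same for the moment, N m; "grip_width": opening from 0.0 (shut) to 1.0 (fully open).
Only numpy, scipy, OpenCV 4.12 (cv2) and the standard library are available. Lean on these libraries where they do the work, as an engineer would, in place of code of your own. Each camera call takes 0.05 s, during which the arm holds its last target. There are 200 camera calls.

## Working session

There is one attempt and no reset: what is moved stays moved. The work goes in short steps, Python scripts to look and compute and a tool call to move; the robot and the scene stay as the last step left them, time stands still between calls to the robot, and variables do not carry over. Pictures are saved under pics/ and viewed, on a budget of 10 in all, crops included, one or two more only if the job needs it, and the job is handed in when it is done.

Besides the shell and the picture viewer there is one more tool, called after "Emit:" by a JSON object that holds its "api" and its "payload", one argument or row to a line. step_arm: Moves the arm, as the interface text tells. Its arguments: {"type":"object","properties":{"increments":{"type":"array"},"force":{"type":"number"}},"required":["increments"]}

```bash
ls; mkdir -p pics; python3 - <<'E'
from bench import get_state, imaging, workorder, ctrl
import cv2
print(get_state(), ctrl.hold_point_z)
for n in("top","scene"):
    cv2.imwrite(f"pics/{n}0.png",imaging.get_image(n))
    p=imaging.camera_params(n);print(n,p)
E
```

```text
pics
{'time': 0.0, 'joint_positions': array([ 1.12807714,  0.32179666, -0.0700984 ,  1.45168475,  0.02261545,
        1.37080878, -0.05692383]), 'qd': array([-7.08467634e-04, -6.89780424e-04,  1.59673574e-03, -5.79032826e-04,
        1.08999646e-03,  5.61571032e-05, -3.44268543e-05]), 'joint_torque': array([-2.36326341e-04, -4.91276121e+01, -4.03867476e-01, -3.12525773e+01,
       -6.38626423e-02,  4.36477899e-02,  1.58712251e-04]), 'position': array([ 0.2865926 , -0.58316774,  0.40367351]), 'tool_rot': array([-3.05820529e+00, -7.10967025e-01,  8.47490585e-04]), 'ft_force': array([ 0.06720791,  0.33346228, -0.50335753]), 'torque': array([-0.02232421,  0.01507758, -0.03274031]), 'grip_width': 0.9968075492607699} 0.1635
top {'intrinsics': array([[475.3028856 ,   0.        , 316.25749522],
       [  0.        , 475.3028856 , 204.82840837],
       [  0.        ,   0.        ,   1.        ]]), 'distortion': array([-0.12369299,  0.        ,  0.        ,  0.        ,  0.        ]), 'camera_from_world': array([[-1.29605651e-02, -9.99914437e-01, -1.77272814e-03,
        -1.98818050e-02],
       [-9.97559264e-01,  1.30516475e-02, -6.85942391e-02,
         5.64435107e-01],
       [ 6.86115070e-02,  8.79381281e-04, -9.97643066e-01,
         1.07908183e+00],
       [ 0.00000000e+00,  0.00000000e+00,  0.00000000e+00,
         1.00000000e+00]])}
scene {'intrinsics': array([[506.73921874,   0.        , 322.03180564],
       [  0.        , 506.73921874, 201.21225769],
       [  0.        ,   0.        ,   1.        ]]), 'distortion': array([0.02363803, 0.        , 0.        , 0.        , 0.        ]), 'camera_from_world': array([[ 0.37724275,  0.92602073,  0.01317253, -0.20698761],
       [ 0.76520034, -0.30365246, -0.56768267, -0.42060002],
       [-0.52168605,  0.2242338 , -0.82314207,  1.56668444],
       [ 0.        ,  0.        ,  0.        ,  1.        ]])}
```

View pics/top0.png

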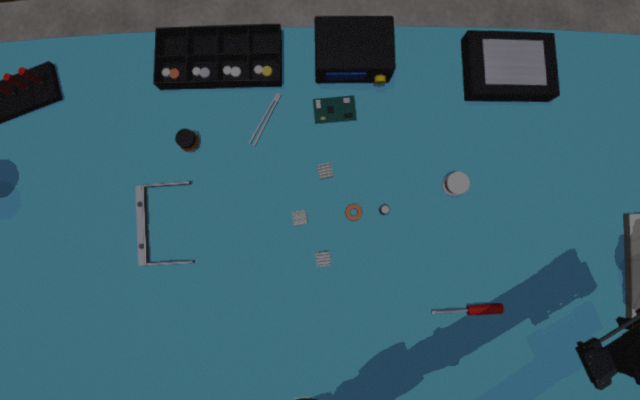

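The top view shows sink_c (325,170), sink_b (299,217), sink_a (323,259), the coil (353,212) and the capacitor (384,210). The tray mouth is at column ~193, rows 184–263, and opens toward −y.

```bash
cat > h.py <<'E'
import cv2, numpy as np
from bench import get_state, imaging, workorder, ctrl
def ray(name,uv,z):
    p=imaging.camera_params(name) if isinstance(name,str) else name
    u=cv2.undistortPoints(np.float32(uv).reshape(-1,1,2),p["intrinsics"],p["distortion"]).reshape(-1,2)
    T=p["camera_from_world"];R,t=T[:3,:3],T[:3,3];c=-R.T@t
    d=np.c_[u,np.ones(len(u))]@R
    return c+d*((z-c[2])/d[:,2])[:,None]
def sinks(im,box=(215,140,345,290)):
    """bright grey blobs in box x0,y0,x1,y1 -> world rects (top plane)"""
    x0,y0,x1,y1=box
    hsv=cv2.cvtColor(im,cv2.COLOR_BGR2HSV)
    m=((hsv[...,1]<90)&(hsv[...,2]>70)).astype(np.uint8)
    m=cv2.morphologyEx(m,cv2.MORPH_CLOSE,np.ones((5,5)))
    k=np.zeros_like(m);k[y0:y1,x0:x1]=m[y0:y1,x0:x1]
    out=[]
    for c in cv2.findContours(k,cv2.RETR_EXTERNAL,cv2.CHAIN_APPROX_NONE)[0]:
        if cv2.contourArea(c)<60: continue
        w=ray("top",c.reshape(-1,2),0.016)[:,:2]
        r=cv2.minAreaRect((w*1000).astype(np.float32))
        out.append((np.round(cv2.boundingRect(c)),np.round(r[0],1),np.round(r[1],1),round(r[2],1)))
    return out
E
python3 - <<'E'
from h import *
im=cv2.imread("pics/top0.png")
for s in sinks(im): print(s)
print("tray", sinks(im,(120,160,214,290)))
print("tips",np.round(ray("top",[(190,183),(194,263),(136,187),(139,265),(146,187),(147,264)],0.022),3))
hsv=cv2.cvtColor(im,cv2.COLOR_BGR2HSV)
for n,b,z in(("coil",(335,190,370,230),.014),("cap",(372,195,400,225),.034)):
    x0,y0,x1,y1=b;h=hsv[y0:y1,x0:x1]
    m=((h[...,0]<80)|(h[...,0]>120)|(h[...,1]<90)).astype(np.uint8)
    c=max(cv2.findContours(m,cv2.RETR_EXTERNAL,cv2.CHAIN_APPROX_NONE)[0],key=cv2.contourArea).reshape(-1,2)+[x0,y0]
    (u,v),r=cv2.minEnclosingCircle(c);print(n,u,v,r,np.round(ray("top",[(u,v)],z),3))
cr=cv2.resize(im[150:280,120:410],None,fx=2.7,fy=2.7,interpolation=cv2.INTER_CUBIC)
cv2.imwrite("pics/crop0.png",cr)
E
```

```text
(array([315, 251,  16,  16]), array([439.8, -40.7]), array([34. , 33.3]), 5.6)
(array([292, 210,  16,  16]), array([535.8,  12.6]), array([33.9, 33.5]), 8.7)
(array([317, 162,  17,  17]), array([645. , -47.9]), array([34.8, 33.4]), 13.0)
tray [(array([135, 181,  58,  85]), array([526. , 333.4]), array([192.5, 131.1]), 2.9)]
tips [[0.619 0.267 0.022]
 [0.433 0.257 0.022]
 [0.612 0.397 0.022]
 [0.429 0.388 0.022]
 [0.611 0.373 0.022]
 [0.431 0.369 0.022]]
coil 353.28570556640625 211.85714721679688 8.950074195861816 [[ 0.547 -0.113  0.014]]
cap 384.5 209.0 4.924529075622559 [[ 0.552 -0.183  0.034]]
```

View pics/crop0.png

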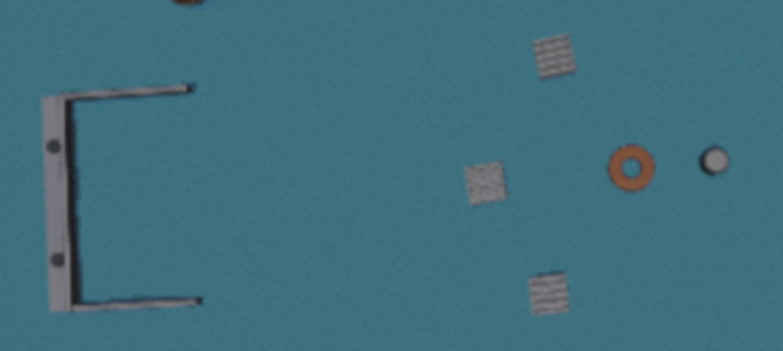

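View pics/scene0.png

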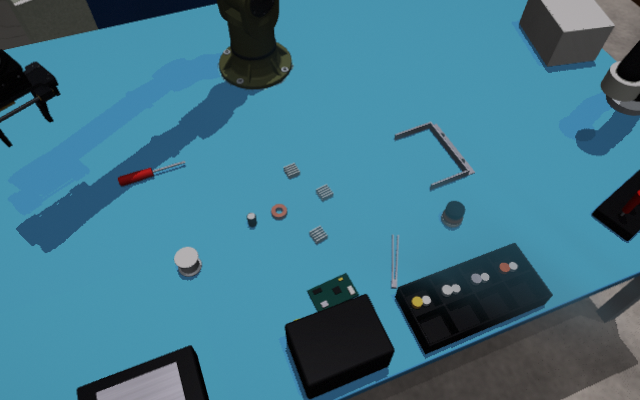

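```bash
cat >> h.py <<'E'
from scipy.spatial.transform import Rotation as Ro
def pose():
    s=get_state();R=Ro.from_rotvec(s["tool_rot"]).as_matrix()
    return s,R,np.degrees(np.arctan2(R[1,0],R[0,0]))
def go(x,y,z,hd):
    s,R,h=pose()
    print("at",np.round(s["position"],4),"hd",round(h,1),"t",round(s["time"],2),"F",np.round(s["ft_force"],1),"->",np.round(R.T@(np.array([x,y,z])-s["position"]),4),"spin",round(h-hd,1))
E
python3 -c "
from h import *
go(.436,-.1,.28,85.4)"
```

```text
at [ 0.2866 -0.5832  0.4038] hd 26.2 t 0.1 F [-0.1 -0.2 -0.6] -> [ 0.3472 -0.3675  0.1244] spin -59.2
```

Emit:
{"api": "step_arm", "payload": {
  "increments": [
    {"claw": 0.14,"tx": 0.035,"ty": -0.037,"tz": 0,"spin": -7},
    {"claw": 0.14,"tx": 0.06,"ty": -0.064,"tz": 0,"spin": -14},
    {"claw": 0.14,"tx": 0.085,"ty": -0.09,"tz": 0,"spin": -20},
    {"claw": 0.14,"tx": 0.11,"ty": -0.117,"tz": 0,"spin": -26},
    {"claw": 0.14,"tx": 0.135,"ty": -0.143,"tz": 0,"spin": -32},
    {"claw": 0.14,"tx": 0.16,"ty": -0.17,"tz": 0,"spin": -38},
    {"claw": 0.14,"tx": 0.185,"ty": -0.196,"tz": 0,"spin": -44},
    {"claw": 0.14,"tx": 0.21,"ty": -0.222,"tz": 0,"spin": -50}
  ],
  "force": 20
}}

```text
time: 0.77
position: [0.3773, -0.2896, 0.4044]
tool_rot: [-2.468, -1.944, 0.001]
ft_force: [0.7, 0.2, 0.2]
grip_width: 0.479
```

```bash
python3 -c "
from h import *
go(.436,-.1,.23,85.4);print(get_state()['grip_width'])"
```

```text
at [ 0.3773 -0.2896  0.4044] hd 76.5 t 0.77 F [0.7 0.2 0.2] -> [0.1981 0.0128 0.1744] spin -8.9
0.47911789540669125
```

Emit:
{"api": "step_arm", "payload": {
  "increments": [
    {"claw": 0.14,"tx": 0.03,"ty": 0.002,"tz": 0.02,"spin": -3},
    {"claw": 0.14,"tx": 0.06,"ty": 0.004,"tz": 0.045,"spin": -6},
    {"claw": 0.14,"tx": 0.09,"ty": 0.006,"tz": 0.07,"spin": -9},
    {"claw": 0.14,"tx": 0.12,"ty": 0.008,"tz": 0.1,"spin": -9},
    {"claw": 0.14,"tx": 0.15,"ty": 0.01,"tz": 0.125,"spin": -9},
    {"claw": 0.14,"tx": 0.18,"ty": 0.012,"tz": 0.15,"spin": -9},
    {"claw": 0.14,"tx": 0.197,"ty": 0.013,"tz": 0.165,"spin": -9},
    {"claw": 0.14,"tx": 0.197,"ty": 0.013,"tz": 0.17,"spin": -9}
  ]
}}

```text
time: 1.43
position: [0.4364, -0.099, 0.2321]
tool_rot: [-2.302, -2.13, 0.001]
ft_force: [-0.1, -0.7, 0.6]
grip_width: 0.143
```

```bash
python3 -c "
from h import *
go(.436,-.1,.187,85.4);print(get_state()['grip_width'])"
```

```text
at [ 0.4364 -0.099   0.2321] hd 85.6 t 1.43 F [-0.1 -0.7  0.6] -> [-0.0012 -0.0002  0.0451] spin 0.2
0.1429383318469143
```

Emit:
{"api": "step_arm", "payload": {
  "increments": [
    {"tz": 0.015},
    {"tz": 0.03},
    {"tz": 0.04},
    {"tz": 0.045},
    {"tz": 0.045},
    {"tz": 0.045}
  ]
}}

```text
invalid input at $.increments[0]: expected keys claw, tx, ty, tz, spin
```

```bash
python3 - <<'E'
from h import *
go(.470,.30,.187,85.4);print(get_state()['grip_width'])
w=imaging.get_image("wrist");cv2.imwrite("pics/w1.png",w)
E
```

```text
at [ 0.4364 -0.099   0.2321] hd 85.6 t 1.43 F [-0.1 -0.7  0.6] -> [0.4003 0.0027 0.0463] spin 0.2
0.1429383318469143
```

View pics/w1.png

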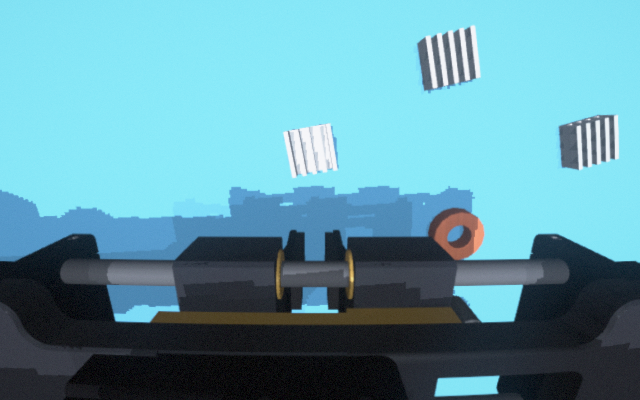

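The wrist view shows sink_a at (312,150), ahead of the closed fingers (~315, 265). The coil at (456,235) is well clear to the right.

Emit:
{"api": "step_arm", "payload": {
  "increments": [
    {"claw": 0.14,"tx": 0,"ty": 0,"tz": 0.015,"spin": 0},
    {"claw": 0.14,"tx": 0,"ty": 0,"tz": 0.03,"spin": 0},
    {"claw": 0.14,"tx": 0,"ty": 0,"tz": 0.04,"spin": 0},
    {"claw": 0.14,"tx": 0,"ty": 0,"tz": 0.045,"spin": 0},
    {"claw": 0.14,"tx": 0,"ty": 0,"tz": 0.045,"spin": 0}
  ]
}}

```text
time: 1.9
position: [0.4364, -0.1041, 0.1891]
tool_rot: [-2.313, -2.123, 0.002]
ft_force: [-0.2, 0.2, -0.3]
grip_width: 0.14
```

```bash
python3 -c "
from h import *
go(.470,.30,.187,85.4)"
```

```text
at [ 0.4364 -0.1041  0.1891] hd 85.1 t 1.9 F [-0.2  0.2 -0.3] -> [ 0.4055 -0.001   0.0022] spin -0.3
```

Emit:
{"api": "step_arm", "payload": {
  "increments": [
    {"claw": 0.14,"tx": 0.01,"ty": 0,"tz": 0.002,"spin": 0},
    {"claw": 0.14,"tx": 0.02,"ty": 0,"tz": 0.002,"spin": 0},
    {"claw": 0.14,"tx": 0.03,"ty": 0,"tz": 0.002,"spin": 0},
    {"claw": 0.14,"tx": 0.038,"ty": 0,"tz": 0.002,"spin": 0},
    {"claw": 0.14,"tx": 0.047,"ty": 0,"tz": 0.002,"spin": 0},
    {"claw": 0.14,"tx": 0.057,"ty": 0,"tz": 0.002,"spin": 0},
    {"claw": 0.14,"tx": 0.069,"ty": 0,"tz": 0.002,"spin": 0},
    {"claw": 0.14,"tx": 0.08,"ty": 0,"tz": 0.002,"spin": 0}
  ]
}}

```text
time: 2.57
position: [0.4438, -0.0223, 0.1879]
tool_rot: [2.312, 2.126, 0.0]
ft_force: [-0.4, -0.2, -0.6]
grip_width: 0.141
```

```bash
python3 - <<'E'
from h import *
go(.470,.30,.187,85.4)
w=imaging.get_image("wrist");cv2.imwrite("pics/w2.png",w)
E
```

```text
at [ 0.4438 -0.0223  0.1879] hd 85.2 t 2.57 F [-0.4 -0.2 -0.6] -> [ 0.3234 -0.0008  0.0009] spin -0.2
```

View pics/w2.png

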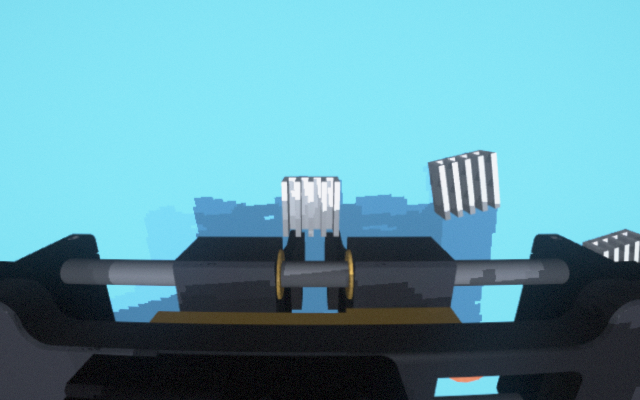

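Sink_a sits squarely against the fingers at (312,205), and sink_b (465,185) is clear of the path. I'll carry on pushing.

Emit:
{"api": "step_arm", "payload": {
  "increments": [
    {"claw": 0.14,"tx": 0.013,"ty": 0,"tz": 0,"spin": 0},
    {"claw": 0.14,"tx": 0.027,"ty": 0,"tz": 0,"spin": 0},
    {"claw": 0.14,"tx": 0.042,"ty": 0,"tz": 0,"spin": 0},
    {"claw": 0.14,"tx": 0.057,"ty": 0,"tz": 0,"spin": 0},
    {"claw": 0.14,"tx": 0.072,"ty": 0,"tz": 0,"spin": 0},
    {"claw": 0.14,"tx": 0.087,"ty": 0,"tz": 0,"spin": 0},
    {"claw": 0.14,"tx": 0.102,"ty": 0,"tz": 0,"spin": 0},
    {"claw": 0.14,"tx": 0.117,"ty": 0,"tz": 0,"spin": 0}
  ]
}}

```text
time: 3.28
position: [0.4535, 0.0939, 0.1878]
tool_rot: [2.313, 2.126, -0.0]
ft_force: [0.2, -0.1, 1.0]
grip_width: 0.136
```

Emit:
{"api": "step_arm", "payload": {
  "increments": [
    {"claw": 0.14,"tx": 0.015,"ty": 0,"tz": 0,"spin": 0},
    {"claw": 0.14,"tx": 0.03,"ty": 0,"tz": 0,"spin": 0},
    {"claw": 0.14,"tx": 0.045,"ty": 0,"tz": 0,"spin": 0},
    {"claw": 0.14,"tx": 0.06,"ty": 0,"tz": 0,"spin": 0},
    {"claw": 0.14,"tx": 0.075,"ty": 0,"tz": 0,"spin": 0},
    {"claw": 0.14,"tx": 0.088,"ty": 0,"tz": 0,"spin": 0},
    {"claw": 0.14,"tx": 0.1,"ty": 0,"tz": 0,"spin": 0},
    {"claw": 0.14,"tx": 0.112,"ty": 0,"tz": 0,"spin": 0}
  ]
}}

```text
time: 3.95
position: [0.4628, 0.2054, 0.1877]
tool_rot: [2.313, 2.126, -0.0]
ft_force: [0.0, -0.6, -0.3]
grip_width: 0.143
```

```bash
python3 - <<'E'
from h import *
go(.470,.30,.187,85.4)
w=imaging.get_image("wrist");cv2.imwrite("pics/w3.png",w)
E
```

```text
at [0.4628 0.2054 0.1877] hd 85.2 t 3.95 F [ 0.  -0.6 -0.3] -> [ 0.0949 -0.0008  0.0007] spin -0.2
```

View pics/w3.png

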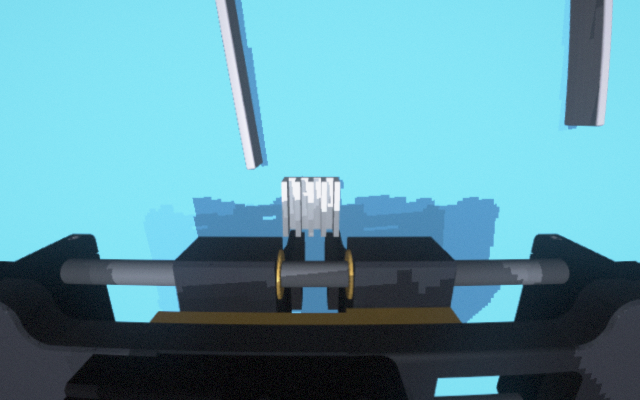

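Sink_a is squarely in front of the fingers at (312,205). The left wall tip at (255,165) clears it by ~15 mm and the gap widens further in.

Emit:
{"api": "step_arm", "payload": {
  "increments": [
    {"claw": 0.14,"tx": 0.013,"ty": 0,"tz": 0,"spin": 0},
    {"claw": 0.14,"tx": 0.027,"ty": 0,"tz": 0,"spin": 0},
    {"claw": 0.14,"tx": 0.042,"ty": 0,"tz": 0,"spin": 0},
    {"claw": 0.14,"tx": 0.057,"ty": 0,"tz": 0,"spin": 0},
    {"claw": 0.14,"tx": 0.071,"ty": 0,"tz": 0,"spin": 0},
    {"claw": 0.14,"tx": 0.083,"ty": 0,"tz": 0,"spin": 0},
    {"claw": 0.14,"tx": 0.091,"ty": 0,"tz": 0,"spin": 0},
    {"claw": 0.14,"tx": 0.096,"ty": 0,"tz": 0,"spin": 0}
  ]
}}

```text
time: 4.67
position: [0.4709, 0.3011, 0.1877]
tool_rot: [-2.312, -2.127, 0.0]
ft_force: [-0.2, -0.5, 0.7]
grip_width: 0.143
```

Emit:
{"api": "step_arm", "payload": {
  "increments": [
    {"claw": 0.14,"tx": -0.01,"ty": 0,"tz": 0,"spin": 0},
    {"claw": 0.14,"tx": -0.025,"ty": 0,"tz": 0,"spin": 0},
    {"claw": 0.14,"tx": -0.03,"ty": 0,"tz": -0.02,"spin": 0},
    {"claw": 0.14,"tx": -0.03,"ty": 0,"tz": -0.05,"spin": 0},
    {"claw": 0.14,"tx": -0.03,"ty": 0,"tz": -0.08,"spin": 0},
    {"claw": 0.14,"tx": -0.03,"ty": 0,"tz": -0.08,"spin": 0}
  ]
}}

```text
time: 5.17
position: [0.4704, 0.2702, 0.273]
tool_rot: [2.312, 2.121, 0.012]
ft_force: [0.9, 0.5, 0.2]
grip_width: 0.141
```

```bash
python3 - <<'E'
from h import *
go(.545,-.045,.265,93)
E
```

```text
at [0.4704 0.2702 0.273 ] hd 85.1 t 5.17 F [0.9 0.5 0.2] -> [-0.3076  0.1014  0.0079] spin -7.9
```

Emit:
{"api": "step_arm", "payload": {
  "increments": [
    {"claw": 0.14,"tx": -0.038,"ty": 0.012,"tz": 0,"spin": -2},
    {"claw": 0.14,"tx": -0.076,"ty": 0.024,"tz": 0,"spin": -4},
    {"claw": 0.14,"tx": -0.115,"ty": 0.035,"tz": 0,"spin": -6},
    {"claw": 0.14,"tx": -0.154,"ty": 0.047,"tz": 0,"spin": -7},
    {"claw": 0.14,"tx": -0.193,"ty": 0.059,"tz": 0,"spin": -7},
    {"claw": 0.14,"tx": -0.232,"ty": 0.071,"tz": 0,"spin": -7},
    {"claw": 0.14,"tx": -0.27,"ty": 0.083,"tz": 0,"spin": -7},
    {"claw": 0.14,"tx": -0.308,"ty": 0.094,"tz": 0,"spin": -7}
  ]
}}

```text
time: 5.83
position: [0.5355, -0.048, 0.2675]
tool_rot: [2.181, 2.261, -0.002]
ft_force: [1.4, 0.2, 0.8]
grip_width: 0.144
```

Emit:
{"api": "step_arm", "payload": {
  "increments": [
    {"claw": 0.14,"tx": 0,"ty": 0,"tz": 0,"spin": 0},
    {"claw": 0.14,"tx": 0,"ty": 0,"tz": 0,"spin": 0}
  ]
}}

```text
time: 6.0
position: [0.5356, -0.0489, 0.2671]
tool_rot: [-2.187, -2.255, 0.003]
ft_force: [1.0, 1.4, -0.8]
grip_width: 0.138
```

```bash
python3 - <<'E'
from h import *
go(.537,-.045,.187,92)
w=imaging.get_image("wrist");cv2.imwrite("pics/w4.png",w)
E
```

```text
at [ 0.5356 -0.0489  0.2671] hd 91.7 t 6.0 F [ 1.   1.4 -0.8] -> [0.004  0.0016 0.0801] spin -0.3
```

View pics/w4.png

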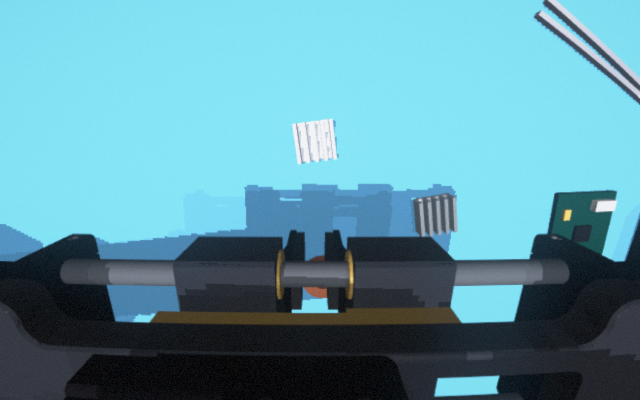

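Sink_b is at (315,141), centred ahead of the fingers. The coil lies behind them, in line with the gap, and has ~30 mm clearance by the top-view measurements.

Emit:
{"api": "step_arm", "payload": {
  "increments": [
    {"claw": 0.14,"tx": 0.005,"ty": 0,"tz": 0.02,"spin": 0},
    {"claw": 0.14,"tx": 0.006,"ty": 0,"tz": 0.04,"spin": 0},
    {"claw": 0.14,"tx": 0.006,"ty": 0,"tz": 0.06,"spin": 0},
    {"claw": 0.14,"tx": 0.006,"ty": 0,"tz": 0.073,"spin": 0},
    {"claw": 0.14,"tx": 0.006,"ty": 0,"tz": 0.08,"spin": 0},
    {"claw": 0.14,"tx": 0.006,"ty": 0,"tz": 0.08,"spin": 0}
  ]
}}

```text
time: 6.55
position: [0.535, -0.0377, 0.1862]
tool_rot: [-2.175, -2.263, 0.003]
ft_force: [0.5, -0.2, 0.5]
grip_width: 0.139
```

Emit:
{"api": "step_arm", "payload": {
  "increments": [
    {"claw": 0.14,"tx": 0.008,"ty": 0,"tz": 0,"spin": 0},
    {"claw": 0.14,"tx": 0.016,"ty": 0,"tz": 0,"spin": 0},
    {"claw": 0.14,"tx": 0.024,"ty": 0,"tz": 0,"spin": 0},
    {"claw": 0.14,"tx": 0.033,"ty": 0,"tz": 0,"spin": 0},
    {"claw": 0.14,"tx": 0.043,"ty": 0,"tz": 0,"spin": 0},
    {"claw": 0.14,"tx": 0.054,"ty": 0,"tz": 0,"spin": 0},
    {"claw": 0.14,"tx": 0.066,"ty": 0,"tz": 0,"spin": 0},
    {"claw": 0.14,"tx": 0.08,"ty": 0,"tz": 0,"spin": 0}
  ]
}}

```text
time: 7.22
position: [0.5329, 0.0425, 0.1878]
tool_rot: [2.179, 2.263, -0.0]
ft_force: [0.3, 0.2, -0.3]
grip_width: 0.142
```

```bash
python3 - <<'E'
from h import *
go(.527,.301,.187,92)
w=imaging.get_image("wrist");cv2.imwrite("pics/w5.png",w)
E
```

```text
at [0.5329 0.0425 0.1878] hd 92.2 t 7.22 F [ 0.3  0.2 -0.3] -> [0.2585 0.0038 0.0008] spin 0.2
```

View pics/w5.png

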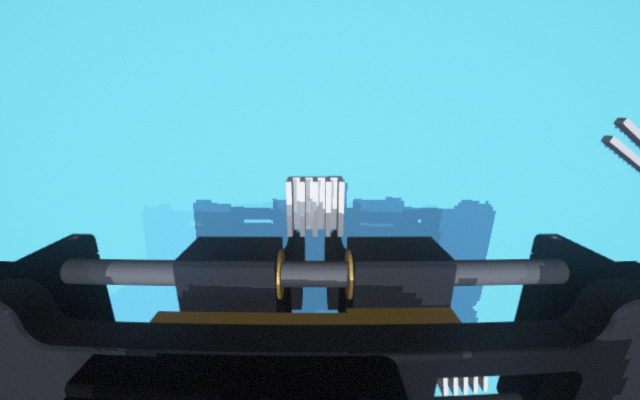

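Sink_b is square on the fingers at (316,205), so I'll push it on into the tray.

Emit:
{"api": "step_arm", "payload": {
  "increments": [
    {"claw": 0.14,"tx": 0.013,"ty": 0,"tz": 0,"spin": 0},
    {"claw": 0.14,"tx": 0.027,"ty": 0,"tz": 0,"spin": 0},
    {"claw": 0.14,"tx": 0.042,"ty": 0,"tz": 0,"spin": 0},
    {"claw": 0.14,"tx": 0.057,"ty": 0.001,"tz": 0,"spin": 0},
    {"claw": 0.14,"tx": 0.072,"ty": 0.001,"tz": 0,"spin": 0},
    {"claw": 0.14,"tx": 0.087,"ty": 0.001,"tz": 0,"spin": 0},
    {"claw": 0.14,"tx": 0.102,"ty": 0.002,"tz": 0,"spin": 0},
    {"claw": 0.14,"tx": 0.117,"ty": 0.002,"tz": 0,"spin": 0}
  ]
}}

```text
time: 7.93
position: [0.5304, 0.1595, 0.1877]
tool_rot: [2.179, 2.263, -0.0]
ft_force: [-0.2, 0.4, -0.0]
grip_width: 0.14
```

Emit:
{"api": "step_arm", "payload": {
  "increments": [
    {"claw": 0.14,"tx": 0.015,"ty": 0,"tz": 0,"spin": 0},
    {"claw": 0.14,"tx": 0.029,"ty": 0,"tz": 0,"spin": 0},
    {"claw": 0.14,"tx": 0.041,"ty": 0,"tz": 0,"spin": 0},
    {"claw": 0.14,"tx": 0.053,"ty": 0,"tz": 0,"spin": 0},
    {"claw": 0.14,"tx": 0.064,"ty": 0.001,"tz": 0,"spin": 0},
    {"claw": 0.14,"tx": 0.073,"ty": 0.001,"tz": 0,"spin": 0},
    {"claw": 0.14,"tx": 0.081,"ty": 0.002,"tz": 0,"spin": 0},
    {"claw": 0.14,"tx": 0.09,"ty": 0.002,"tz": 0,"spin": 0}
  ]
}}

```text
time: 8.6
position: [0.5294, 0.2488, 0.1876]
tool_rot: [2.179, 2.262, -0.001]
ft_force: [0.5, -0.0, 0.0]
grip_width: 0.143
```

Emit:
{"api": "step_arm", "payload": {
  "increments": [
    {"claw": 0.14,"tx": 0.011,"ty": 0,"tz": 0,"spin": 0},
    {"claw": 0.14,"tx": 0.022,"ty": 0,"tz": 0,"spin": 0},
    {"claw": 0.14,"tx": 0.033,"ty": 0,"tz": 0,"spin": 0},
    {"claw": 0.14,"tx": 0.042,"ty": 0,"tz": 0,"spin": 0},
    {"claw": 0.14,"tx": 0.049,"ty": 0,"tz": 0,"spin": 0},
    {"claw": 0.14,"tx": 0.052,"ty": 0,"tz": 0,"spin": 0}
  ]
}}

```text
time: 9.1
position: [0.5268, 0.3021, 0.1878]
tool_rot: [-2.177, -2.264, -0.001]
ft_force: [-0.9, 0.0, 0.5]
grip_width: 0.138
```

Emit:
{"api": "step_arm", "payload": {
  "increments": [
    {"claw": 0.14,"tx": -0.01,"ty": 0,"tz": 0,"spin": 0},
    {"claw": 0.14,"tx": -0.025,"ty": 0,"tz": 0,"spin": 0},
    {"claw": 0.14,"tx": -0.03,"ty": 0,"tz": -0.02,"spin": 0},
    {"claw": 0.14,"tx": -0.03,"ty": 0,"tz": -0.05,"spin": 0},
    {"claw": 0.14,"tx": -0.03,"ty": 0,"tz": -0.08,"spin": 0},
    {"claw": 0.14,"tx": -0.03,"ty": 0,"tz": -0.08,"spin": 0}
  ]
}}

```text
time: 9.6
position: [0.5304, 0.2703, 0.2737]
tool_rot: [2.178, 2.258, 0.013]
ft_force: [1.2, 1.3, 0.3]
grip_width: 0.14
```

```bash
python3 - <<'E'
from h import *
go(.656,-.106,.265,100.5)
E
```

```text
at [0.5304 0.2703 0.2737] hd 92.1 t 9.6 F [1.2 1.3 0.3] -> [-0.3806  0.1119  0.0088] spin -8.4
```

Emit:
{"api": "step_arm", "payload": {
  "increments": [
    {"claw": 0.14,"tx": -0.038,"ty": 0.011,"tz": 0,"spin": -2},
    {"claw": 0.14,"tx": -0.076,"ty": 0.022,"tz": 0,"spin": -4},
    {"claw": 0.14,"tx": -0.114,"ty": 0.033,"tz": 0,"spin": -6},
    {"claw": 0.14,"tx": -0.152,"ty": 0.045,"tz": 0,"spin": -8},
    {"claw": 0.14,"tx": -0.19,"ty": 0.056,"tz": 0,"spin": -8},
    {"claw": 0.14,"tx": -0.228,"ty": 0.067,"tz": 0,"spin": -8},
    {"claw": 0.14,"tx": -0.266,"ty": 0.078,"tz": 0,"spin": -8},
    {"claw": 0.14,"tx": -0.304,"ty": 0.09,"tz": 0,"spin": -8}
  ]
}}

```text
time: 10.27
position: [0.6294, -0.0335, 0.2675]
tool_rot: [2.017, 2.408, -0.002]
ft_force: [0.3, -0.1, -0.0]
grip_width: 0.142
```

```bash
python3 - <<'E'
from h import *
go(.655,-.103,.265,100)
E
```

```text
at [ 0.6294 -0.0335  0.2675] hd 100.1 t 10.27 F [ 0.3 -0.1 -0. ] -> [-0.0729  0.013   0.0026] spin 0.1
```

Emit:
{"api": "step_arm", "payload": {
  "increments": [
    {"claw": 0.14,"tx": -0.035,"ty": 0.006,"tz": 0,"spin": 0},
    {"claw": 0.14,"tx": -0.06,"ty": 0.012,"tz": 0,"spin": 0},
    {"claw": 0.14,"tx": -0.073,"ty": 0.014,"tz": 0,"spin": 0},
    {"claw": 0.14,"tx": -0.073,"ty": 0.014,"tz": 0.01,"spin": 0},
    {"claw": 0.14,"tx": -0.073,"ty": 0.014,"tz": 0.02,"spin": 0},
    {"claw": 0.14,"tx": -0.073,"ty": 0.014,"tz": 0.03,"spin": 0}
  ]
}}

```text
time: 10.77
position: [0.6556, -0.0966, 0.2363]
tool_rot: [-2.011, -2.411, -0.001]
ft_force: [0.7, 0.2, 0.1]
grip_width: 0.137
```

```bash
python3 - <<'E'
from h import *
go(.655,-.103,.187,100)
w=imaging.get_image("wrist");cv2.imwrite("pics/w6.png",w)
E
```

```text
at [ 0.6556 -0.0966  0.2363] hd 100.3 t 10.77 F [0.7 0.2 0.1] -> [-0.0063 -0.0017  0.0493] spin 0.3
```

View pics/w6.png

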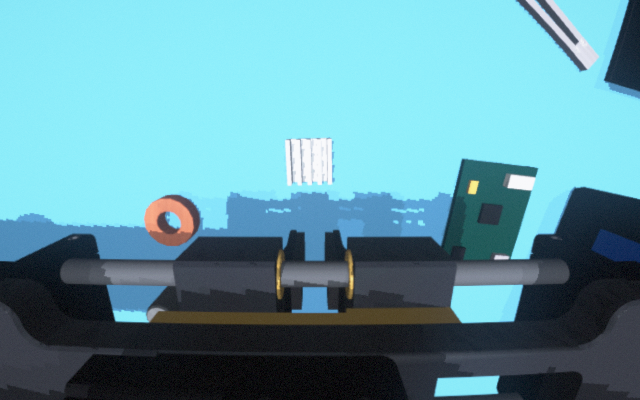

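Sink_c is at (309,162), aligned with the fingers. The coil (170,220) and the board (490,210) are clear on either side.

Emit:
{"api": "step_arm", "payload": {
  "increments": [
    {"claw": 0.14,"tx": -0.002,"ty": -0.002,"tz": 0.015,"spin": 0},
    {"claw": 0.14,"tx": -0.002,"ty": -0.003,"tz": 0.03,"spin": 0},
    {"claw": 0.14,"tx": -0.002,"ty": -0.003,"tz": 0.042,"spin": 0},
    {"claw": 0.14,"tx": -0.002,"ty": -0.003,"tz": 0.049,"spin": 0},
    {"claw": 0.14,"tx": -0.002,"ty": -0.003,"tz": 0.049,"spin": 0},
    {"claw": 0.14,"tx": -0.002,"ty": -0.003,"tz": 0.049,"spin": 0}
  ]
}}

```text
time: 11.32
position: [0.6537, -0.1009, 0.1885]
tool_rot: [-2.014, -2.41, 0.0]
ft_force: [-0.5, -0.8, 0.5]
grip_width: 0.142
```

Emit:
{"api": "step_arm", "payload": {
  "increments": [
    {"claw": 0.14,"tx": 0.009,"ty": 0,"tz": 0,"spin": 0},
    {"claw": 0.14,"tx": 0.018,"ty": 0,"tz": 0,"spin": 0},
    {"claw": 0.14,"tx": 0.027,"ty": 0,"tz": 0,"spin": 0},
    {"claw": 0.14,"tx": 0.036,"ty": 0,"tz": 0,"spin": 0},
    {"claw": 0.14,"tx": 0.045,"ty": 0,"tz": 0,"spin": 0},
    {"claw": 0.14,"tx": 0.056,"ty": 0,"tz": 0,"spin": 0},
    {"claw": 0.14,"tx": 0.068,"ty": 0,"tz": 0,"spin": 0},
    {"claw": 0.14,"tx": 0.082,"ty": 0,"tz": 0,"spin": 0}
  ]
}}

```text
time: 11.98
position: [0.6391, -0.0202, 0.1888]
tool_rot: [2.016, 2.409, -0.0]
ft_force: [-0.1, -0.4, 0.3]
grip_width: 0.142
```

```bash
python3 - <<'E'
from h import *
go(.584,.300,.187,100)
E
```

```text
at [ 0.6391 -0.0202  0.1888] hd 100.2 t 11.98 F [-0.1 -0.4  0.3] -> [0.3249 0.0022 0.0017] spin 0.2
```

Emit:
{"api": "step_arm", "payload": {
  "increments": [
    {"claw": 0.14,"tx": 0.013,"ty": 0,"tz": 0.001,"spin": 0},
    {"claw": 0.14,"tx": 0.027,"ty": 0,"tz": 0.001,"spin": 0},
    {"claw": 0.14,"tx": 0.042,"ty": 0,"tz": 0.001,"spin": 0},
    {"claw": 0.14,"tx": 0.057,"ty": 0,"tz": 0.001,"spin": 0},
    {"claw": 0.14,"tx": 0.072,"ty": 0,"tz": 0.001,"spin": 0},
    {"claw": 0.14,"tx": 0.087,"ty": 0,"tz": 0.001,"spin": 0},
    {"claw": 0.14,"tx": 0.102,"ty": 0,"tz": 0.001,"spin": 0},
    {"claw": 0.14,"tx": 0.117,"ty": 0,"tz": 0.001,"spin": 0}
  ]
}}

```text
time: 12.65
position: [0.6182, 0.0958, 0.1877]
tool_rot: [-2.015, -2.41, -0.0]
ft_force: [-0.1, 0.4, 0.9]
grip_width: 0.14
```

Emit:
{"api": "step_arm", "payload": {
  "increments": [
    {"claw": 0.14,"tx": 0.015,"ty": 0,"tz": 0,"spin": 0},
    {"claw": 0.14,"tx": 0.03,"ty": 0,"tz": 0,"spin": 0},
    {"claw": 0.14,"tx": 0.045,"ty": 0,"tz": 0,"spin": 0},
    {"claw": 0.14,"tx": 0.06,"ty": 0,"tz": 0,"spin": 0},
    {"claw": 0.14,"tx": 0.073,"ty": 0,"tz": 0,"spin": 0},
    {"claw": 0.14,"tx": 0.085,"ty": 0,"tz": 0,"spin": 0},
    {"claw": 0.14,"tx": 0.097,"ty": 0,"tz": 0,"spin": 0},
    {"claw": 0.14,"tx": 0.108,"ty": 0,"tz": 0,"spin": 0}
  ]
}}

```text
time: 13.32
position: [0.5993, 0.2016, 0.1877]
tool_rot: [2.016, 2.41, -0.0]
ft_force: [-1.6, 0.6, 0.7]
grip_width: 0.142
```

```bash
python3 - <<'E'
from h import *
go(.584,.300,.187,100)
w=imaging.get_image("wrist");cv2.imwrite("pics/w7.png",w)
E
```

```text
at [0.5993 0.2016 0.1877] hd 100.2 t 13.32 F [-1.6  0.6  0.7] -> [0.0996 0.0023 0.0007] spin 0.2
```

View pics/w7.png

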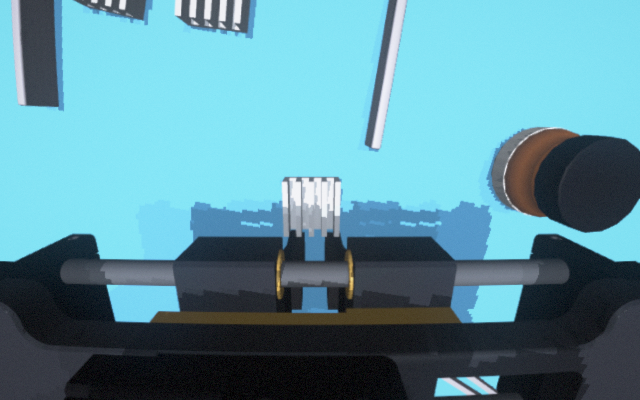

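Sink_c is at (312,205), inside the right wall tip at (374,148). Sink_b (215,15) is clear to the left, and the jar stands lower than the gripper body.

Emit:
{"api": "step_arm", "payload": {
  "increments": [
    {"claw": 0.14,"tx": 0.012,"ty": 0,"tz": 0,"spin": 0},
    {"claw": 0.14,"tx": 0.025,"ty": 0,"tz": 0,"spin": 0},
    {"claw": 0.14,"tx": 0.039,"ty": 0,"tz": 0,"spin": 0},
    {"claw": 0.14,"tx": 0.053,"ty": 0,"tz": 0,"spin": 0},
    {"claw": 0.14,"tx": 0.067,"ty": 0,"tz": 0,"spin": 0},
    {"claw": 0.14,"tx": 0.08,"ty": 0,"tz": 0,"spin": 0},
    {"claw": 0.14,"tx": 0.09,"ty": 0,"tz": 0,"spin": 0},
    {"claw": 0.14,"tx": 0.097,"ty": 0,"tz": 0,"spin": 0}
  ]
}}

```text
time: 14.03
position: [0.5817, 0.2979, 0.1877]
tool_rot: [-2.013, -2.411, -0.0]
ft_force: [0.1, 0.6, 0.6]
grip_width: 0.14
```

Emit:
{"api": "step_arm", "payload": {
  "increments": [
    {"claw": 0.14,"tx": -0.01,"ty": 0,"tz": 0,"spin": 0},
    {"claw": 0.14,"tx": -0.025,"ty": 0,"tz": 0,"spin": 0},
    {"claw": 0.14,"tx": -0.03,"ty": 0,"tz": -0.02,"spin": 0},
    {"claw": 0.14,"tx": -0.03,"ty": 0,"tz": -0.05,"spin": 0},
    {"claw": 0.14,"tx": -0.04,"ty": 0,"tz": -0.085,"spin": 0},
    {"claw": 0.14,"tx": -0.08,"ty": 0,"tz": -0.11,"spin": 0},
    {"claw": 0.14,"tx": -0.12,"ty": 0,"tz": -0.12,"spin": 0}
  ]
}}

```text
time: 14.62
position: [0.6033, 0.182, 0.3105]
tool_rot: [2.011, 2.41, 0.007]
ft_force: [1.7, 0.3, 0.9]
grip_width: 0.141
```

Emit:
{"api": "step_arm", "payload": {
  "increments": [
    {"claw": 0.14,"tx": -0.04,"ty": 0,"tz": -0.01,"spin": 0},
    {"claw": 0.14,"tx": -0.08,"ty": 0,"tz": -0.02,"spin": 0},
    {"claw": 0.14,"tx": -0.12,"ty": 0,"tz": -0.03,"spin": 0},
    {"claw": 0.14,"tx": -0.16,"ty": 0,"tz": -0.04,"spin": 0},
    {"claw": 0.14,"tx": -0.2,"ty": 0,"tz": -0.05,"spin": 0},
    {"claw": 0.14,"tx": -0.24,"ty": 0,"tz": -0.06,"spin": 0},
    {"claw": 0.14,"tx": -0.28,"ty": 0,"tz": -0.06,"spin": 0},
    {"claw": 0.14,"tx": -0.31,"ty": 0,"tz": -0.06,"spin": 0}
  ]
}}

```text
time: 15.28
position: [0.6566, -0.1311, 0.3673]
tool_rot: [2.023, 2.399, -0.004]
ft_force: [0.3, -1.0, -0.7]
grip_width: 0.141
```

```bash
python3 - <<'E'
from h import *
print(get_state()["time"])
im=imaging.get_image("top");cv2.imwrite("pics/top9.png",im)
o=[s for s in sinks(im,(149,186,225,261))]
a=np.radians(3);c=np.array([523,317])
for s in o: print(s,"tray xy",np.round(np.array([[np.cos(a),np.sin(a)],[-np.sin(a),np.cos(a)]])@(s[1]-c),1))
E
```

```text
15.2833
(array([156, 239,  17,  15]), array([472.9, 329.8]), array([36.5, 33.8]), 85.6) tray xy [-49.4  15.4]
(array([157, 215,  16,  15]), array([528.6, 329.1]), array([33. , 36.1]), 0.4) tray xy [ 6.2 11.8]
(array([158, 194,  17,  16]), array([577. , 326.1]), array([34.4, 36.4]), 10.3) tray xy [54.4  6.3]
```

View pics/top9.png

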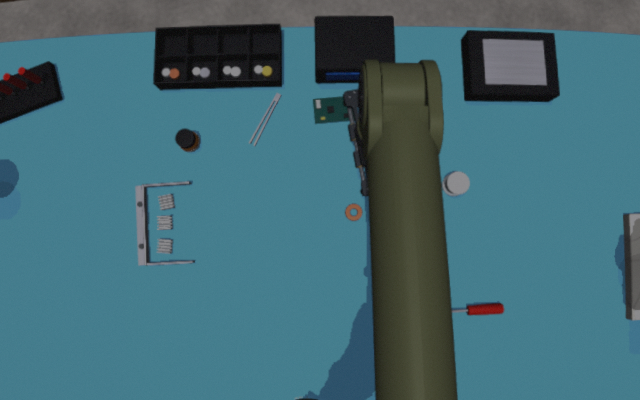

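All three sinks lie in the tray at (164,246), (165,222) and (166,202), and the coil is still at (353,212). The arm hides the capacitor here, so I'll compare the scene view before and after numerically, then hand in.

```bash
python3 - <<'E'
from h import *
a=cv2.imread("pics/scene0.png");b=imaging.get_image("scene");t0=cv2.imread("pics/top0.png");t1=cv2.imread("pics/top9.png")
for n,(x,y),A,B in(("cap",(252,218),a,b),("coil",(279,211),a,b),("coilT",(353,212),t0,t1),("jarT",(187,140),t0,t1),("tweezT",(265,120),t0,t1),("spoolT",(457,183),t0,t1),("trayT",(142,225),t0,t1),("boardT",(325,108),t0,t1)):
    t=A[y-11:y+11,x-11:x+11];r=B[y-19:y+19,x-19:x+19]
    m=cv2.minMaxLoc(cv2.matchTemplate(r,t,cv2.TM_CCOEFF_NORMED));print(n,round(m[1],2),np.array(m[3])-8)
print(workorder.close_job())
E
```

```text
cap 0.95 [0 0]
coil 0.26 [0 0]
coilT 1.0 [0 0]
jarT 0.99 [0 0]
tweezT 0.99 [0 0]
spoolT 1.0 [0 0]
trayT 1.0 [0 0]
boardT 0.99 [0 0]
the job is handed in; nothing more can be done
None
```

I swept sink_a, sink_b and sink_c one at a time into the catch tray, using nearly closed fingers along the mat. The job is handed in at about 15 s of the 72 s allowed.

- **Sinks:** in the last top view all three look flat and fully inside. Their centres in the tray frame are about (-49, 15), (6, 12) and (54, 6) mm, against an inner area of ±90 by ±55 mm.
- **Other objects:** the capacitor, jar, tweezers, spool and tray had not shifted by a pixel between the before and after pictures. The visible part of the board had not shifted either.
- **Coil:** the top view shows it unmoved. The scene-camera comparison gave a poor match (0.26), probably because the raised arm or its shadow covers it there; I did not look at that picture.
- **Screwdriver:** I did not compare it numerically. In the last picture its handle is where it was, its shaft is partly hidden by the arm, and the fingers never came near it.
- **Forces:** the wrist force stayed below about 2 N at every reading.

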